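# Cover the loaded plate and shut the reader drawer

### The arm

A 6-joint arm with a two-finger parallel gripper is mounted at the origin on the work surface. World frame = base frame: x ahead of the robot, y to its left, z up, the work surface at z = 0. Lengths are in mm, angles in rad, forces in N, time in s.
With the tool pointing down it reaches from about 350 to 975 mm from the base axis. Payload 7.1 kg.
Tool frame: the origin (TCP) lies at the very end of the fingers, on their centre line; the grasp point (between the pads) lies 19 mm behind it (ctrl.pinch_z is the distance from the TCP to the grasp point, in mm); z points along the fingers, y is the direction in which the jaws open and shut (so a half turn about z gives the same grasp; the last joint's range is limited). The gripper opens to 88 mm and grips with 3 to 60 N. Pads are 20 mm wide; open, the fingers measure 115 mm over their backs; the gripper's body (75 mm by 178 mm) begins 61 mm behind the grasp point.
Start: joints at [1.31, 0.423, 1.63, -0, 1.089, -0.019], TCP at [149.625, 606.809, 222.675] pointing down, gripper open.
Joint ranges: [-3, 3], [-0.9, 2.11], [0.09, 2.58], [-1.31, 4.45], [0.11, 2.69], [-2.54, 2.54]. Speed limits (rad/s): [2.39, 2.39, 3.01, 3.14, 3.14, 3.14].

### API

Orientations are given as a rotation vector (axis times angle).
In Python, from workcell import ctrl gives the robot as it stands.
- The arm moves only by the shell command python3 -m inch 'ROWS' [OPENING]. ROWS is JSON, a list of rows, each an object with "xyz": the shift along the tool's x, y, z in cm, a list of three; "spin": the turn about the tool's z in degrees. A call has 1 to 20 rows; each row is the pose to reach, as a shift and turn from the pose measured when the call began, along the tool's axes at that moment; what a row does not reach only later rows make up. A row lasts 1/10 s, in which the tool goes at most 50 mm and 8.59 degrees, less where a joint would pass 70% of its speed; a pose out of reach is approached as far as the arm can. A call with a gripper value outside its range is refused whole. OPENING is the closure, from 0 (fully open) to 1 (shut), set as the call begins (- or left out, the last holds). The fingers move at their own pace and stop on an object; the grip force is fixed at half the most. Time passes only in rows, so rows that repeat a pose let the fingers close. It gives the time, the measured TCP pose, the force and the opening at its end, in the units of the state.
- ctrl.get_obs(): the state, without advancing time (a new reading comes with each control period).
- ctrl.get_image(name): name is "side" or "top" or "wrist"; returns the picture (480x640x3 uint8, red, green, blue); there is no depth.
- ctrl.camera_info(name): a dict with "camera_matrix" (3x3 intrinsics, pixels), "R" (3x3) and "t" (3): a world point X has camera coordinates R X + t; the wrist camera has in their place "hand_eye" (4x4, takes a point from camera to tool coordinates, whose origin is the TCP and whose axes are the flange's). Camera axes: x right, y down, z forward; pixel columns grow to the right and rows downward; lengths in mm; the calibration is good to about 2 mm. A picture is of the moment at which its call begins: read the wrist's pose just before it. camera_info takes no time and is no camera call.
- ctrl.close_job(): hands the job in, once; it reports no verdict.
The state is a dict: "t": time; "qpos": joint angles; "qvel": joint speeds; "joint_torque": joint torques, N m; "ee_pos": TCP position; "orientation": TCP orientation; "ft_force": force on the tool from outside, world axes, zero at the start; "moment": the same for the moment, N m; "width": finger opening in mm.
Only numpy, scipy, OpenCV 4.12 (cv2) and the standard library are available. Lean on these libraries where they do the work, as an engineer would, in place of code of your own. Each camera call takes 0.05 s, during which the arm holds its last target. There are 200 camera calls.

### The job

The plate reader's drawer stands open with the purple well plate already loaded. Put the blue lid on the drawer's nest so that it lies flat and fully seated over the plate, let go of it, then push the drawer fully home. Leave the pink lid of the tip box where it lies.

Things in the scene. Friction and masses are not known exactly. Their poses are not given: they have to be found in the camera images.
- blue_lid: Loose blue lid, 180 g. Plate 122 (x) x 164 (y) x 6 mm over a centred black plug 70 (x) x 110 (y) x 10 mm that drops into the nest. White rib on top in the middle: 60 along x, 16 wide along y, 30 high; pinch it across y from above. Origin: centre of the plug's underside (on the bench at first); plate top 16 mm, rib top 46 mm above it. z up. May be placed end for end.
- pink_lid: Bystander, not to be moved: the tip box's smaller pink lid, loose on the bench, 84 (x) x 122 (y) x 12 mm, white rib 40 x 12 x 22 mm on top. Origin: centre of its underside. It and the blue lid lie one on each side of the drawer, either way round.
- nest (a point): Centre of the drawer's nest opening, 94 (x) x 136 (y) mm, at its grey rim, 60 mm above the bench; moves with the drawer. x points the way the drawer shuts, z up. The purple plate lies over 20 mm down. Lid seated: its plate on the rim, its origin 10 mm below this point. Steel bar handle along y, 110 mm long, about 10 thick: 138 mm from here towards -x, 95 mm above the bench.
- drawer (a joint): How far the drawer is pushed in, in m: 0 fully out, 0.21 shut (stop); starts 0.01 to 0.04. About 3 N of friction; stays where left, no latch. Blue front 220 mm wide, top 115 mm above the bench, outer face 35 mm behind the handle's centre line. The white reader is fixed, 280 mm wide, 135 high, its front face (125 mm - joint value) from the nest towards +x; the seated lid passes under its clear roof.

How it is judged (in metres and radians):
On the way:
1. the blue lid is seated on the nest and let go, while the drawer is still open by more than 80 mm (z of blue_lid in the frame of nest between -0.016 and -0.006 m and horizontal distance between blue_lid and nest below 0.02 m and angle between blue_lid's own z axis and vertical below 0.06 rad and value of joint drawer below 0.13 m and contact force between the fingers and blue_lid below 0.3 N), for 0.2 s.
At the end, for the whole second after the job is handed in: The blue lid lies seated in the drawer's nest (its origin 6 to 16 mm below the rim, within 20 mm of the centre, tilted less than 0.06 rad) and at rest, the drawer is shut to within 10 mm, and the pink lid is within 20 mm of where it began (z of blue_lid in the frame of nest between -0.016 and -0.006 m and horizontal distance between blue_lid and nest below 0.02 m and angle between blue_lid's own z axis and vertical below 0.06 rad and value of joint drawer above 0.2 m and linear speed of blue_lid below 0.02 m/s and distance of pink_lid from where it was at the start of the episode below 0.02 m); the robot touches nothing.
It fails at once if the pink lid is moved by more than 20 mm (distance of pink_lid from where it was at the start of the episode above 0.02 m).
It also fails if it takes over 59 s, if anything falls off the work surface, if the arm or the gripper's body presses on something with over 40 N, if the wrist force passes 120 N, or if a joint passes its speed limit or range.

## Working session

There is one attempt and no reset: what is moved stays moved. The work goes in short steps, Python scripts to look and compute and a shell command to move; the robot and the scene stay as the last step left them, time stands still between calls to the robot, and variables do not carry over. Pictures are saved under pics/ and viewed, about 8 in all and at most 12, crops included, and the job is handed in when it is done.

```bash
mkdir -p pics; python3 - <<'E'
from workcell import ctrl
import cv2,numpy as np
o=ctrl.get_obs();print({k:np.round(v,3).tolist() for k,v in o.items()})
for n in("top","side"):
    cv2.imwrite(f"pics/{n}0.png",ctrl.get_image(n)[:,:,::-1])
    i=ctrl.camera_info(n);print(n,{k:np.round(v,3).tolist() for k,v in i.items() if k in("camera_matrix","R","t")})
print(ctrl.camera_info("wrist"))
E
```

```text
{'t': 0.0, 'qpos': [1.31, 0.424, 1.631, 0.0, 1.089, -0.019], 'qvel': [-0.001, -0.001, 0.0, -0.0, -0.0, -0.001], 'joint_torque': [0.002, -54.464, -27.366, 0.064, 0.023, -0.0], 'ee_pos': [149.479, 606.297, 221.939], 'orientation': [-0.379, -3.118, 0.002], 'ft_force': [0.998, -0.578, -0.39], 'moment': [0.033, -0.01, -0.028], 'width': 87.526}
top {'camera_matrix': [[476.082, 0.0, 314.018], [0.0, 476.082, 235.113], [0.0, 0.0, 1.0]], 'R': [[-0.019, -1.0, 0.003], [-0.993, 0.019, -0.117], [0.117, -0.005, -0.993]], 't': [-6.929, 516.004, 975.595]}
side {'camera_matrix': [[599.692, 0.0, 320.601], [0.0, 599.692, 248.164], [0.0, 0.0, 1.0]], 'R': [[-1.0, -0.02, -0.006], [-0.011, 0.751, -0.661], [0.018, -0.66, -0.751]], 't': [531.674, 53.528, 1225.65]}
{'camera_matrix': array([[376.53356207,   0.        , 328.41722393],
       [  0.        , 376.53356207, 241.31135203],
       [  0.        ,   0.        ,   1.        ]]), 'hand_eye': array([[-1.59614233e-03, -9.67038675e-01, -2.54624535e-01,
         6.91302828e+01],
       [ 9.99998715e-01, -1.58159529e-03, -2.61861929e-04,
        -8.48231622e-01],
       [-1.49482351e-04, -2.54624626e-01,  9.67039957e-01,
        -1.61880939e+02],
       [ 0.00000000e+00,  0.00000000e+00,  0.00000000e+00,
         1.00000000e+00]])}
```

View pics/top0.png

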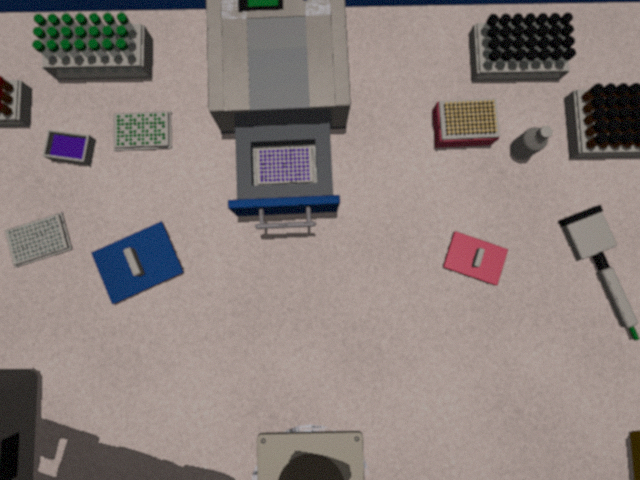

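View pics/side0.png

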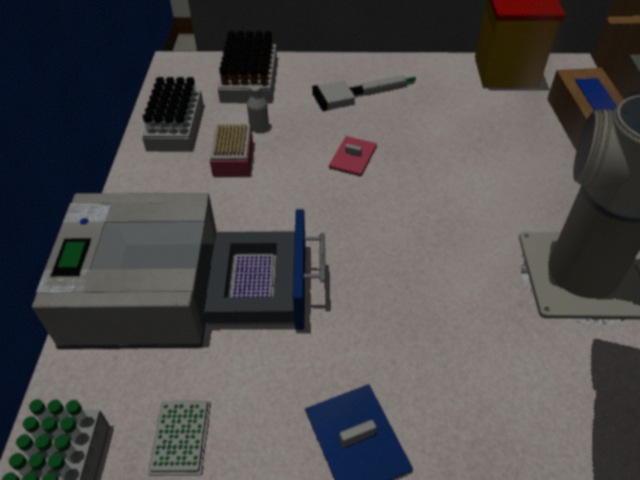

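```bash
cat > h.py <<'E'
from workcell import ctrl
import cv2,numpy as np
from scipy.spatial.transform import Rotation as Rn
def cam(n,o=None):
    i=ctrl.camera_info(n);K=np.array(i["camera_matrix"])
    if n!="wrist": return K,np.array(i["R"]),np.array(i["t"])
    o=o or ctrl.get_obs();T=np.eye(4);T[:3,:3]=Rn.from_rotvec(o["orientation"]).as_matrix();T[:3,3]=o["ee_pos"]
    E=np.linalg.inv(T@np.array(i["hand_eye"]));return K,E[:3,:3],E[:3,3]
def back(c,px,z):
    K,R,t=c;px=np.atleast_2d(px).astype(float)
    d=(np.linalg.inv(K)@np.c_[px,np.ones(len(px))].T).T@R;C=-R.T@t
    return C+d*((z-C[2])/d[:,2])[:,None]
def proj(c,X):
    K,R,t=c;p=(R@np.atleast_2d(X).T).T+t;p=p@K.T;return p[:,:2]/p[:,2:]
def bluerects(im):
    h=cv2.cvtColor(im,cv2.COLOR_RGB2HSV);m=cv2.inRange(h,(105,150,60),(122,255,255))
    m=cv2.morphologyEx(m,cv2.MORPH_CLOSE,np.ones((3,3)))
    cs,_=cv2.findContours(m,cv2.RETR_EXTERNAL,cv2.CHAIN_APPROX_NONE)
    return [c[:,0] for c in cs if cv2.contourArea(c)>300]
E
python3 - <<'E'
from h import *
for n in("top","side"):
    c=cam(n);im=cv2.imread(f"pics/{n}0.png")[:,:,::-1]
    for k in bluerects(im):
        m=k.mean(0)
        for z in (16,115):
            r=cv2.minAreaRect(back(c,k,z)[:,:2].astype(np.float32));print(n,m.round(),z,np.round(r[0],1),np.round(r[1],1),round(r[2],1))
t,s=cam("top"),cam("side")
print("rib top",back(t,[[130,263]],46),back(s,[[358,432]],46))
print("handle ends top",back(t,[[258,226],[315,226]],95).round(1))
print("handle side",back(s,[[322,236],[325,305]],95).round(1))
print("open top",back(t,[[252,147],[315,145],[317,184],[254,187]],60).round(1))
print("open side",back(s,[[230,254],[276,254],[278,305],[228,307]],60).round(1))
a=cv2.imread("pics/top0.png")[90:250,200:360];b=cv2.imread("pics/side0.png")[190:350,190:350]
cv2.imwrite("pics/c1.png",cv2.resize(np.hstack([a,b]),None,fx=2.5,fy=2.5,interpolation=cv2.INTER_CUBIC))
E
```

```text
top [137. 262.] 16 [466.6 360.2] [117.7 159.2] 23.7
top [137. 262.] 115 [459.9 323.9] [106.2 143.7] 23.7
top [284. 202.] 16 [591.8  47.5] [ 18.6 236. ] 1.6
top [284. 202.] 115 [572.9  41.7] [ 16.8 212.9] 1.6
side [358. 438.] 16 [465.5 363.6] [118.2 159.7] 23.5
side [358. 438.] 115 [470.2 407.3] [105.8 142.9] 23.5
side [298. 254.] 16 [579.2 -41.6] [ 16.7 234.5] 1.1
side [298. 254.] 115 [572.   44.6] [ 15.  209.9] 1.1
side [595.  93.] 16 [-197.9 -616.3] [ 62.4 137.3] 5.6
side [595.  93.] 115 [-123.5 -469.7] [ 55.8 122.9] 5.6
rib top [[463.17440533 364.11261088  46.        ]] [[464.6150566  366.58263732  46.        ]]
handle ends top [[528.4  94.1  95. ]
 [526.3 -18.7  95. ]]
handle side [[528.7 -12.   95. ]
 [520.4 153.7  95. ]]
open top [[700.6 109.8  60. ]
 [702.5 -22.3  60. ]
 [619.  -24.9  60. ]
 [615.1 105.9  60. ]]
open side [[710.9   6.9  60. ]
 [619.7   5.6  60. ]
 [607.4 129.6  60. ]
 [699.2 135.5  60. ]]
```

View pics/c1.png

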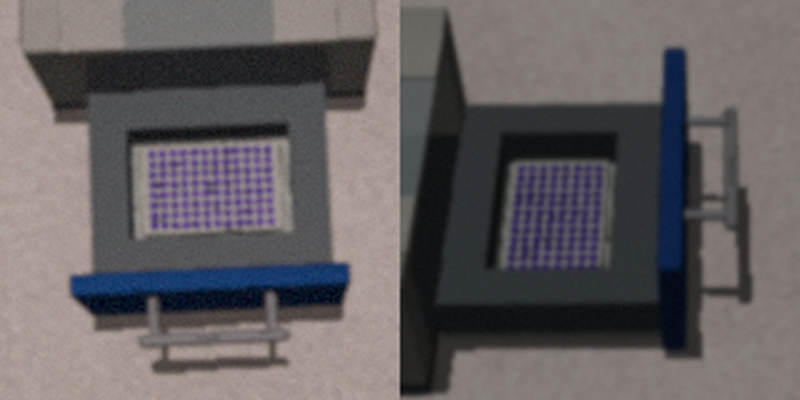

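```bash
python3 - <<'E'
from h import *
t,s=cam("top"),cam("side")
for nm,c,p,z in [("ht",t,[[256.8,226.8],[314.4,223.6]],95),("hs",s,[[322.8,234],[323.2,281]],95),
 ("ot",t,[[250.8,140],[315.2,139.2],[317.6,184],[254,186.4]],60),
 ("os",s,[[230.8,243.2],[276.4,243.2],[272.8,297.2],[224.4,297.2]],60),
 ("front top far edge t",t,[[229,200.5],[339,196]],115),("front s",s,[[296.5,210],[304,210],[294,329],[303,329]],115)]:
    w=back(c,p,z)[:,:2];print(nm,w.round(1).tolist(),w.mean(0).round(1))
o=ctrl.get_obs();R=Rn.from_rotvec(o["orientation"]).as_matrix();print(R.round(3),o["ee_pos"])
# grasp: tool yaw so tool y along lid y
th=np.deg2rad(23.6);ly=np.array([-np.sin(th),np.cos(th),0])
ang=np.degrees(np.arctan2(ly@R[:,1],ly@R[:,0]));print("angle of lid y from tool x toward tool y",ang,"spin",ang-90)
print("delta tool", (R.T@(np.array([466,362,22])-o["ee_pos"])))
E
```

```text
ht [[526.9, 96.5], [531.1, -17.6]] [529.   39.4]
hs [[527.2, -17.3], [524.5, 99.7]] [525.8  41.2]
ot [[715.8, 112.2], [715.1, -23.0], [619.0, -26.1], [616.4, 105.9]] [666.6  42.3]
os [[712.7, -21.9], [620.8, -23.1], [618.3, 111.9], [708.6, 113.2]] [665.1  45. ]
front top far edge t [[576.9, 148.1], [581.8, -66.6]] [579.3  40.7]
front s [[580.2, -63.0], [565.3, -63.2], [571.4, 218.4], [556.3, 218.2]] [568.3  77.6]
[[-0.971  0.239 -0.   ]
 [ 0.239  0.971 -0.001]
 [ 0.    -0.001 -1.   ]] [149.50378797 606.33563391 221.99198159]
angle of lid y from tool x toward tool y 52.546657826647795 spin -37.453342173352205
delta tool [-365.79837508 -161.17312653  200.20319429]
```

```bash
python3 -m inch '[{"xyz":[-4,-2,0],"spin":-4},{"xyz":[-8,-4,1],"spin":-8},{"xyz":[-12,-5,2],"spin":-12},{"xyz":[-16,-7,3],"spin":-16},{"xyz":[-20,-9,4],"spin":-20},{"xyz":[-24,-10.5,5],"spin":-24},{"xyz":[-28,-12.3,6],"spin":-28},{"xyz":[-32,-14,7],"spin":-32},{"xyz":[-35,-15.5,8],"spin":-36},{"xyz":[-36.6,-16.1,9],"spin":-37.5},{"xyz":[-36.6,-16.1,9],"spin":-37.5},{"xyz":[-36.6,-16.1,9],"spin":-37.5},{"xyz":[-36.6,-16.1,9],"spin":-37.5}]' 0
python3 - <<'E'
from h import *
o=ctrl.get_obs();im=ctrl.get_image("wrist");cv2.imwrite("pics/w1.png",im[:,:,::-1])
R=Rn.from_rotvec(o["orientation"]).as_matrix();print(R.round(3).tolist(),o["ee_pos"].round(1),o["t"])
c=cam("wrist",o)
for k in bluerects(im): r=cv2.minAreaRect(back(c,k,16)[:,:2].astype(np.float32));print(np.round(r[0],1),np.round(r[1],1),r[2])
print(proj(c,[[466,362,46]]),"toolyaw",np.degrees(np.arctan2(R[1,1],R[0,1])))
E
```

```text
t: 1.4
ee_pos: [465.7, 362.9, 132.5]
orientation: [0.644, -3.074, 0.002]
ft_force: [0.0, 0.3, 0.5]
width: 87.7
[[-0.916, -0.401, -0.0], [-0.401, 0.916, -0.001], [0.001, -0.001, -1.0]] [465.7 362.9 132.5] 1.4
[474.4 364.5] [100.3 159.6] 23.605731964111328
[[328.39479267 247.36796107]] toolyaw 113.66386188715295
```

View pics/w1.png

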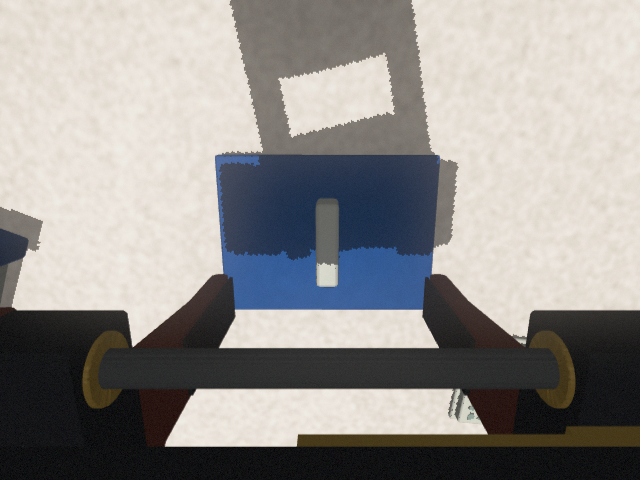

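The wrist view shows the rib upright at column 327, rows 200–287, centred on the predicted (328, 247); alignment is good. Descend, grip, lift.

```bash
python3 -m inch '[{"xyz":[0,0,3],"spin":0},{"xyz":[0,0,6],"spin":0},{"xyz":[0,0,8.5],"spin":0},{"xyz":[0,0,10.2],"spin":0},{"xyz":[0,0,11.2],"spin":0},{"xyz":[0,0,11.2],"spin":0},{"xyz":[0,0,11.2],"spin":0}]' 0
python3 -m inch '[{"xyz":[0,0,0],"spin":0},{"xyz":[0,0,0],"spin":0},{"xyz":[0,0,0],"spin":0},{"xyz":[0,0,0],"spin":0},{"xyz":[0,0,0],"spin":0},{"xyz":[0,0,0],"spin":0},{"xyz":[0,0,0],"spin":0},{"xyz":[0,0,0],"spin":0}]' 1
```

```text
t: 2.15
ee_pos: [465.8, 363.7, 21.3]
orientation: [-0.646, 3.074, -0.001]
ft_force: [-0.1, 0.9, -0.1]
width: 87.6
t: 2.95
ee_pos: [465.7, 363.6, 21.3]
orientation: [-0.646, 3.074, -0.001]
ft_force: [0.1, -0.4, 0.0]
width: 27.3
```

```bash
python3 -m inch '[{"xyz":[0,0,0],"spin":0},{"xyz":[0,0,0],"spin":0},{"xyz":[0,0,0],"spin":0},{"xyz":[0,0,0],"spin":0},{"xyz":[0,0,-1],"spin":0},{"xyz":[0,0,-3],"spin":0},{"xyz":[0,0,-6],"spin":0},{"xyz":[0,0,-9],"spin":0},{"xyz":[0,0,-12],"spin":0},{"xyz":[0,0,-14],"spin":0},{"xyz":[0,0,-15],"spin":0},{"xyz":[0,0,-15],"spin":0},{"xyz":[0,0,-15],"spin":0}]' 1
python3 - <<'E'
from h import *
o=ctrl.get_obs();R=Rn.from_rotvec(o["orientation"]).as_matrix()
print("delta",R.T@(np.array([666,43,171.])-o["ee_pos"]),"yaw",np.degrees(np.arctan2(R[1,1],R[0,1])))
for n in("top","side"):
    im=ctrl.get_image(n)
    for k in bluerects(im): r=cv2.minAreaRect(back(cam(n),k,o["ee_pos"][2]-5)[:,:2].astype(np.float32));print(n,np.round(r[0],1),np.round(r[1],1),r[2])
E
```

```text
t: 4.25
ee_pos: [465.1, 363.3, 170.6]
orientation: [0.646, -3.074, 0.002]
ft_force: [-0.4, 0.7, -2.8]
width: 15.9
delta [-5.50052848e+01 -3.74075598e+02 -1.45346310e-01] yaw 113.72629680748939
top [562.9  38.7] [ 16.  201.2] 1.5678119659423828
top [955.8 256.2] [132.   16.6] 88.99919128417969
side [499.4 380.8] [ 42.3 160.5] 23.804590225219727
side [567.7  89.7] [ 15.3 199.4] 1.3741202354431152
```

```bash
python3 -m inch '[{"xyz":[-0.3,-2,0],"spin":1},{"xyz":[-0.8,-5,0],"spin":3},{"xyz":[-1.2,-8,0],"spin":5},{"xyz":[-1.7,-11.5,0],"spin":7},{"xyz":[-2.2,-15,0],"spin":9},{"xyz":[-2.7,-18.5,0],"spin":11},{"xyz":[-3.2,-22,0],"spin":13},{"xyz":[-3.8,-25.5,0],"spin":15},{"xyz":[-4.3,-29,0],"spin":17},{"xyz":[-4.8,-32,0],"spin":19},{"xyz":[-5.2,-35,0],"spin":21},{"xyz":[-5.4,-36.7,0],"spin":22},{"xyz":[-5.5,-37.4,0],"spin":22.2},{"xyz":[-5.5,-37.4,0],"spin":22.2},{"xyz":[-5.5,-37.4,0],"spin":22.2},{"xyz":[-5.5,-37.4,0],"spin":22.2}]' 1
python3 - <<'E'
from h import *
o=ctrl.get_obs();R=Rn.from_rotvec(o["orientation"]).as_matrix();print("yaw",np.degrees(np.arctan2(R[1,1],R[0,1])))
L=[]
for n in("top","side"):
    im=ctrl.get_image(n).copy();c=cam(n)
    for k in bluerects(im): r=cv2.minAreaRect(back(c,k,o["ee_pos"][2]-5)[:,:2].astype(np.float32));print(n,np.round(r[0],1),np.round(r[1],1),r[2])
    y0,x0=(60,170) if n=="top" else (150,150); L.append(im[y0:y0+200,x0:x0+200,::-1])
cv2.imwrite("pics/c2.png",cv2.resize(np.hstack(L),None,fx=2,fy=2,interpolation=cv2.INTER_CUBIC))
E
```

```text
t: 5.95
ee_pos: [665.1, 44.1, 170.1]
orientation: [0.044, -3.139, 0.003]
ft_force: [-1.1, 0.3, -2.1]
width: 15.9
yaw 91.61096998782571
top [956.2 261.1] [145.5  16.6] 88.99919128417969
side [702.   79.6] [41.7 94.9] 1.588486671447754
```

View pics/c2.png

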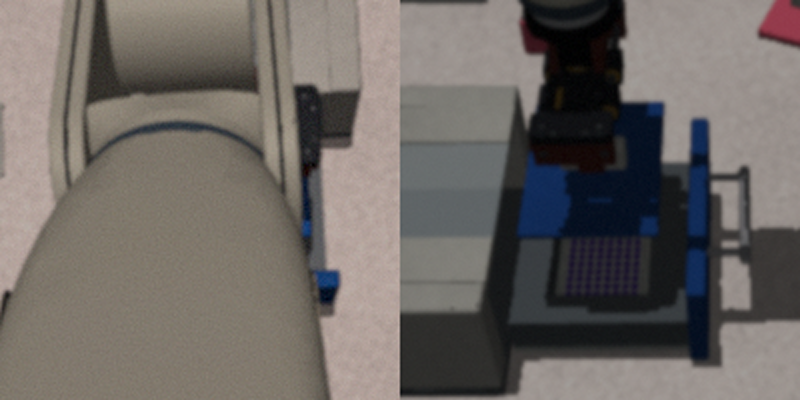

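```bash
python3 - <<'E'
from h import *
s=cam("side");w=back(s,[[280,268],[209.5,268],[281.5,201.5]],165)[:,:2];print(w.round(1),((w[1]+w[2])/2).round(1))
E
```

```text
[[597.9 127.6]
 [718.9 129.3]
 [605.5 -35.4]] [662.2  47. ]
```

```bash
python3 -m inch '[{"xyz":[-0.3,-0.2,1],"spin":0},{"xyz":[-0.3,-0.2,3],"spin":0},{"xyz":[-0.3,-0.2,5],"spin":0},{"xyz":[-0.3,-0.2,7],"spin":0},{"xyz":[-0.3,-0.2,8],"spin":0},{"xyz":[-0.3,-0.2,8.7],"spin":0},{"xyz":[-0.3,-0.2,9.2],"spin":0},{"xyz":[-0.3,-0.2,9.4],"spin":0},{"xyz":[-0.3,-0.2,9.4],"spin":0},{"xyz":[-0.3,-0.2,9.4],"spin":0}]' 1
python3 -m inch '[{"xyz":[0,0,0.2],"spin":0},{"xyz":[0,0,0.3],"spin":0},{"xyz":[0,0,0.4],"spin":0},{"xyz":[0,0,0.4],"spin":0},{"xyz":[0,0,0.4],"spin":0}]' 1
```

```text
t: 7.05
ee_pos: [668.7, 41.8, 77.0]
orientation: [0.044, -3.141, 0.003]
ft_force: [0.7, -1.7, -1.0]
width: 15.9
t: 7.55
ee_pos: [668.6, 41.8, 73.0]
orientation: [0.044, -3.141, 0.003]
ft_force: [0.8, 1.0, -2.4]
width: 15.7
```

```bash
python3 -m inch '[{"xyz":[0,0,0.1],"spin":0},{"xyz":[0,0,0.2],"spin":0},{"xyz":[0,0,0.25],"spin":0},{"xyz":[0,0,0.25],"spin":0},{"xyz":[0,0,0.25],"spin":0}]' 1
python3 - <<'E'
from h import *
im=ctrl.get_image("side");cv2.imwrite("pics/c3.png",cv2.resize(im[150:350,150:350,::-1],None,fx=3,fy=3,interpolation=cv2.INTER_CUBIC))
E
```

```text
t: 8.05
ee_pos: [668.9, 41.8, 71.2]
orientation: [-0.044, 3.141, -0.003]
ft_force: [-2.8, -0.4, 5.7]
width: 16.1
```

View pics/c3.png

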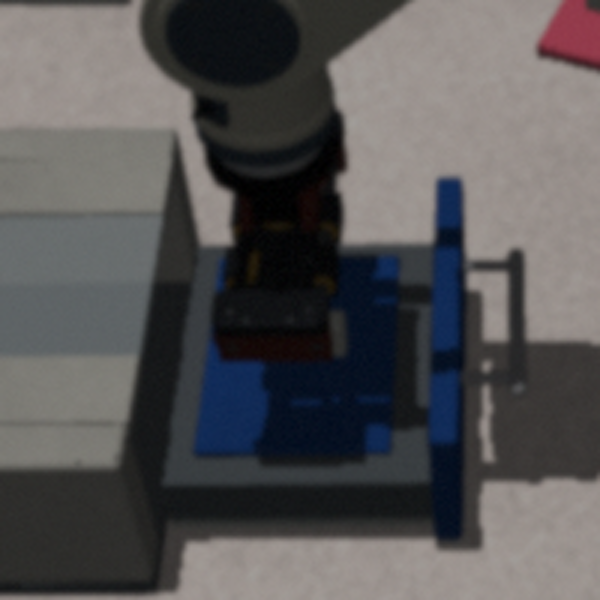

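Contact at z = 71.2, exactly the seated height (71.3 expected); the lid lies in the frame. Release and rise.

```bash
python3 -m inch '[{"xyz":[0,0,0],"spin":0},{"xyz":[0,0,0],"spin":0},{"xyz":[0,0,0],"spin":0},{"xyz":[0,0,0],"spin":0},{"xyz":[0,0,0],"spin":0},{"xyz":[0,0,0],"spin":0},{"xyz":[0,0,0],"spin":0},{"xyz":[0,0,0],"spin":0}]' 0
python3 -m inch '[{"xyz":[0,0,-1],"spin":0},{"xyz":[0,0,-3],"spin":0},{"xyz":[0,0,-6],"spin":0},{"xyz":[0,0,-9],"spin":0},{"xyz":[0,0,-12],"spin":0},{"xyz":[0,0,-14],"spin":0},{"xyz":[4,0,-14],"spin":0},{"xyz":[8,0,-14],"spin":0},{"xyz":[12,0,-14],"spin":0},{"xyz":[16,0,-14],"spin":0},{"xyz":[20,0,-14],"spin":0},{"xyz":[22,0,-14],"spin":0},{"xyz":[23,0,-14],"spin":0},{"xyz":[23,0,-14],"spin":0},{"xyz":[23,0,-14],"spin":0}]' 0
python3 - <<'E'
from h import *
for n in("side",):
    im=ctrl.get_image(n);c=cam(n)
    for k in bluerects(im):
      for z in (66,115): r=cv2.minAreaRect(back(c,k,z)[:,:2].astype(np.float32));print(n,z,np.round(r[0],1),np.round(r[1],1),r[2])
cv2.imwrite("pics/c4.png",cv2.resize(im[150:350,150:350,::-1],None,fx=3,fy=3,interpolation=cv2.INTER_CUBIC))
E
```

```text
t: 8.9
ee_pos: [669.0, 41.8, 71.2]
orientation: [-0.044, 3.141, -0.003]
ft_force: [0.3, -0.2, -0.7]
width: 76.5
t: 10.4
ee_pos: [440.4, 35.7, 211.8]
orientation: [-0.044, 3.139, -0.003]
ft_force: [0.3, -0.7, -0.2]
width: 87.6
side 66 [667.2  43.4] [120.2 161.3] 1.4133317470550537
side 115 [658.6  83.8] [113.6 152.4] 1.4133177995681763
side 66 [575.3   3.1] [ 17.  224.4] 1.484046220779419
side 115 [571.8  45.7] [ 16.1 212.1] 1.4840524196624756
side 66 [-159.7 -542. ] [ 58.4 130.4] 5.181635856628418
side 115 [-123.  -469.5] [ 55.2 123.2] 5.181603908538818
```

View pics/c4.png

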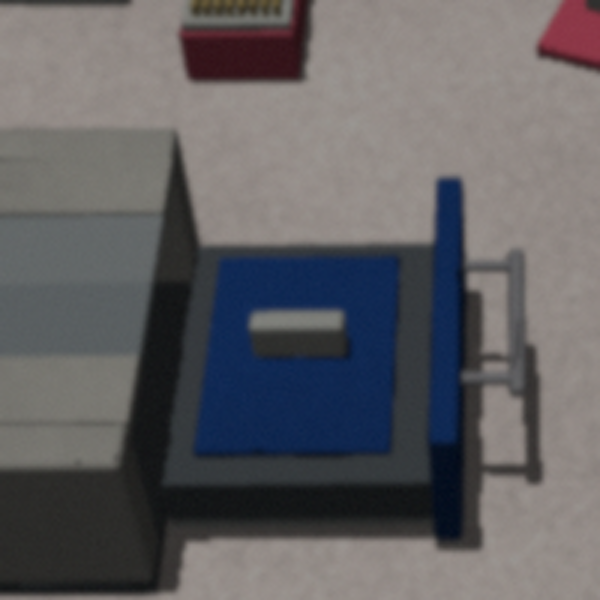

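Seated flat at (667, 43) against a nest centre at (666, 43). Now close the fingers, get down before the handle and push.

```bash
python3 -m inch '[{"xyz":[0,0.3,3],"spin":0},{"xyz":[0,0.3,6],"spin":0},{"xyz":[0,0.3,9],"spin":0},{"xyz":[0,0.3,11.5],"spin":0},{"xyz":[0,0.3,13],"spin":0},{"xyz":[0,0.3,13.7],"spin":0},{"xyz":[0,0.3,13.7],"spin":0},{"xyz":[0,0.3,13.7],"spin":0},{"xyz":[0,0.3,13.7],"spin":0},{"xyz":[0,0.3,13.7],"spin":0},{"xyz":[-2,0.3,13.7],"spin":0},{"xyz":[-4,0.3,13.7],"spin":0},{"xyz":[-5.5,0.3,13.7],"spin":0},{"xyz":[-6,0.3,13.7],"spin":0},{"xyz":[-6,0.3,13.7],"spin":0},{"xyz":[-6,0.3,13.7],"spin":0}]' 1
python3 -m inch '[{"xyz":[-0.5,0,0],"spin":0},{"xyz":[-1,0,0],"spin":0},{"xyz":[-1.5,0,0],"spin":0},{"xyz":[-2,0,0],"spin":0},{"xyz":[-2.5,0,0],"spin":0},{"xyz":[-3,0,0],"spin":0}]' 1
```

```text
t: 12.05
ee_pos: [499.8, 40.1, 74.7]
orientation: [-0.044, 3.14, -0.003]
ft_force: [0.3, -0.7, -0.4]
width: 0.8
t: 12.65
ee_pos: [529.8, 40.9, 74.6]
orientation: [-0.044, 3.141, -0.003]
ft_force: [-2.6, -0.3, 1.4]
width: 0.2
```

```bash
python3 -m inch '[{"xyz":[-0.6,0,0],"spin":0},{"xyz":[-1.4,0,0],"spin":0},{"xyz":[-2.2,0,0],"spin":0},{"xyz":[-3,0,0],"spin":0},{"xyz":[-3.8,0,0],"spin":0},{"xyz":[-4.6,0,0],"spin":0},{"xyz":[-5.4,0,0],"spin":0},{"xyz":[-6.2,0,0],"spin":0},{"xyz":[-7,0,0],"spin":0},{"xyz":[-7.8,0,0],"spin":0},{"xyz":[-8.6,0,0],"spin":0},{"xyz":[-9.4,0,0],"spin":0},{"xyz":[-10.2,0,0],"spin":0},{"xyz":[-11,0,0],"spin":0},{"xyz":[-11.8,0,0],"spin":0},{"xyz":[-12.4,0,0],"spin":0},{"xyz":[-13,0,0],"spin":0},{"xyz":[-13.4,0,0],"spin":0},{"xyz":[-13.8,0,0],"spin":0},{"xyz":[-14,0,0],"spin":0}]' 1
python3 - <<'E'
from h import *
im=ctrl.get_image("side");cv2.imwrite("pics/c5.png",cv2.resize(im[150:350,50:350,::-1],None,fx=2.5,fy=2.5,interpolation=cv2.INTER_CUBIC))
E
```

```text
t: 14.65
ee_pos: [670.2, 44.9, 74.7]
orientation: [-0.044, 3.141, -0.003]
ft_force: [-2.7, -1.6, 0.1]
width: 0.7
```

View pics/c5.png

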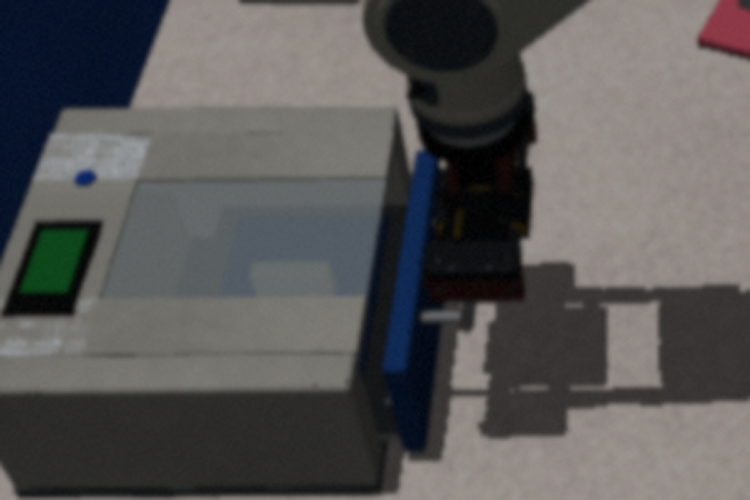

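The lid passes under the roof; the front still stands off the reader by about 20–30 mm (crop cols 385–415).

```bash
python3 -m inch '[{"xyz":[-0.3,0,0],"spin":0},{"xyz":[-0.6,0,0],"spin":0},{"xyz":[-0.9,0,0],"spin":0},{"xyz":[-1.2,0,0],"spin":0},{"xyz":[-1.5,0,0],"spin":0}]' 1
python3 -m inch '[{"xyz":[-0.2,0,0],"spin":0},{"xyz":[-0.4,0,0],"spin":0},{"xyz":[-0.6,0,0],"spin":0}]' 1
python3 -m inch '[{"xyz":[-0.2,0,0],"spin":0},{"xyz":[-0.4,0,0],"spin":0}]' 1
```

```text
t: 15.2
ee_pos: [684.6, 45.3, 74.7]
orientation: [0.044, -3.14, 0.003]
ft_force: [-13.3, -1.3, 8.4]
width: 0.0
t: 15.5
ee_pos: [684.6, 45.3, 74.6]
orientation: [0.044, -3.126, 0.003]
ft_force: [-30.4, -3.0, 22.5]
width: 0.6
t: 15.7
ee_pos: [684.3, 45.3, 74.6]
orientation: [0.044, -3.116, 0.004]
ft_force: [-24.0, -1.1, 17.0]
width: 0.6
```

```bash
python3 -m inch '[{"xyz":[1,0,0],"spin":0},{"xyz":[3,0,0],"spin":0},{"xyz":[6,0,0],"spin":0},{"xyz":[10,0,0],"spin":0},{"xyz":[14,0,0],"spin":0},{"xyz":[17,0,-2],"spin":0},{"xyz":[19,0,-4],"spin":0},{"xyz":[19,0,-4],"spin":0},{"xyz":[19,0,-4],"spin":0}]' 1
python3 - <<'E'
from h import *
im=ctrl.get_image("side");c=cam("side")
for k in bluerects(im):
  for z in (66,115): r=cv2.minAreaRect(back(c,k,z)[:,:2].astype(np.float32));print(z,np.round(r[0],1),np.round(r[1],1),r[2])
cv2.imwrite("pics/c6.png",cv2.resize(im[150:350,50:350,::-1],None,fx=2.5,fy=2.5,interpolation=cv2.INTER_CUBIC))
E
```

```text
t: 16.6
ee_pos: [497.3, 40.3, 120.2]
orientation: [0.044, -3.12, 0.003]
ft_force: [1.4, 0.1, 0.1]
width: 0.6
66 [757.2   5.6] [ 16.4 224.7] 1.5232197046279907
115 [743.7  48.1] [ 15.5 212.4] 1.5232176780700684
66 [-160.4 -542.2] [ 59.1 130.2] 5.61930513381958
115 [-123.6 -469.6] [ 55.8 123.1] 5.619300842285156
```

View pics/c6.png

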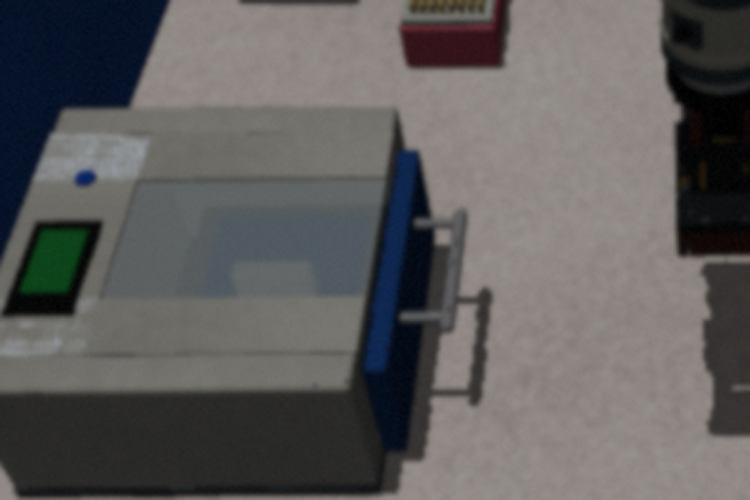

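```bash
python3 - <<'E'
from h import *
s=cam("side");w=back(s,[[208.8,193.2],[190,306]],135)[:,:2];print("reader side",w.round(1))
t=cam("top");print("reader top",back(t,[[209,110],[349,105]],135)[:,:2].round(1))
im=ctrl.get_image("side").astype(int);old=cv2.imread("pics/side0.png")[:,:,::-1]
def pk(i):
    m=cv2.inRange(cv2.cvtColor(i.astype(np.uint8),cv2.COLOR_RGB2HSV),(165,100,60),(180,255,255));m[:, :300]=0;m[:,420:]=0;m[200:]=0;M=cv2.moments(m,True);return M['m10']/M['m00'],M['m01']/M['m00']
print("pink px",pk(old),pk(im))
# lid under roof: white rib top px in crop
print("rib centre", back(s,[[50+275/2.5,150+265/2.5]],96)[:,:2])
E
```

```text
reader side [[755.6 -87.9]
 [748.  188.1]]
reader top [[753.1 183.9]
 [758.3 -89.6]]
pink px (352.65257731958764, 156.29484536082475) (367.56497175141243, 153.54802259887006)
rib centre [[835.35496816  44.68607223]]
```

The drawer travelled 172 mm and the reader-to-nest geometry gives a joint value of about 0.209, so it is shut. The pink blob's centroid differs, probably because the arm hides part of it. I'll move clear and check again.

```bash
python3 -m inch '[{"xyz":[0,3,-3],"spin":0},{"xyz":[0,7,-6],"spin":0},{"xyz":[0,11,-8],"spin":0},{"xyz":[0,15,-9],"spin":0},{"xyz":[0,19,-10],"spin":0},{"xyz":[0,23,-10],"spin":0},{"xyz":[0,25,-10],"spin":0},{"xyz":[0,25,-10],"spin":0},{"xyz":[0,25,-10],"spin":0}]' 1
python3 - <<'E'
from h import *
def pk(i):
    m=cv2.inRange(cv2.cvtColor(i,cv2.COLOR_RGB2HSV),(165,100,60),(180,255,255))
    cs,_=cv2.findContours(m,cv2.RETR_EXTERNAL,cv2.CHAIN_APPROX_NONE);return [(np.round(cv2.minAreaRect(c)[0],1).tolist(),cv2.contourArea(c)) for c in cs if cv2.contourArea(c)>300]
for n in("top","side"):
    a=cv2.imread(f"pics/{n}0.png")[:,:,::-1].copy();b=ctrl.get_image(n);print(n,pk(a),pk(b))
o=ctrl.get_obs();print(o["t"],o["qvel"].round(3))
E
```

```text
t: 17.6
ee_pos: [492.4, 290.5, 217.6]
orientation: [0.045, -3.117, 0.005]
ft_force: [-0.0, -0.0, 0.2]
width: 0.6
top [([475.1, 258.0], 2061.0)] [([475.1, 258.0], 2061.0), ([457.7, 136.5], 364.5)]
side [([352.5, 155.1], 1060.0)] []
17.7 [-0.008 -0.011  0.004  0.001  0.001  0.003]
```

```bash
python3 -c "
from workcell import ctrl
print(ctrl.close_job())"
```

```text
the job is handed in; nothing more can be done
None
```

I seated the blue lid in the drawer's nest, let go of it, and pushed the drawer shut by its handle. The job was handed in at 17.7 s.

- **Lid seating:** the lid made contact at 71.2 mm tool height, against 71.3 mm expected for a seated lid. After release the side camera put it at (667, 43), with the nest at about (666, 43), and it lay flat.
- **Drawer:** it travelled 172 mm to a hard stop, where the force rose to about 30 N. The geometry puts the joint at about 0.209, which is shut, but that was worked out from the pictures and is only good to a few mm.
- **Lid after closing:** one reading through the clear roof put the rib within about 3 mm of the nest centre.
- **Pink lid:** the top camera shows it at exactly the same pixels as at the start. The side view disagreed once and then showed no pink at all, most likely because the arm was in front of it.
- **Tool tilt:** pressing on the stop left the tool tilted by about 0.02 rad. The final force reading was near zero, with the arm clear of everything.

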